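# Feed the glass rack past the guard bar

### The arm

A 7-joint arm with a two-finger parallel gripper is mounted at the origin on the work surface. World frame = base frame: x ahead of the robot, y to its left, z up, the work surface at z = 0. Lengths are in m, angles in rad, forces in N, time in s.
With the tool pointing down it reaches from about 0.425 to 0.925 m from the base axis. Payload 6.8 kg.
Tool frame: the origin (TCP) lies between the finger pads; the fingertips stand 17 mm ahead of it and the grasp point (between the pads) lies 2 mm behind it; z points along the fingers, x is the direction in which the jaws open and shut, and the axes are right-handed (so a half turn about z gives the same grasp; the last joint's range is limited). The gripper opens to 85 mm and grips with 20 to 120 N. Pads are 22 mm wide; open, the fingers measure 114 mm over their backs; the gripper's body (76 mm by 85 mm) begins 54 mm behind the grasp point. The pads swing forward as they close: fully open they stand 13 mm farther back than shut.
Start: joints at [-1.222, 0.477, 0.022, 1.555, -0.011, 1.109, -0.083], TCP at [0.298, 0.606, 0.248] pointing down, gripper open.
Joint ranges: [-2.96, 2.96], [-0.34, 2.1], [-1.41, 1.46], [0.24, 2.44], [-1.37, 4.51], [0.17, 1.92], [-2.96, 2.96]. Speed limits (rad/s): [2.39, 2.39, 3.14, 3.14, 3.14, 3.14, 3.14].

### API

Orientations are given as a unit quaternion [w, x, y, z].
In Python, from station import readout, read_camera, get_calibration, bot, models gives the robot as it stands.
- The arm moves only by the tool carry_out, never from a script. Its argument "deltas" is a list of rows, each a list of 2 entries, a list of its own where there are three numbers: the shift along the tool's x, y, z in cm, then the turn about the tool's z in degrees. A call has 1 to 10 rows; each row is the pose to reach, as a shift and turn from the pose measured when the call began, along the tool's axes at that moment; what a row does not reach only later rows make up. A row lasts 1/8 s, in which the tool goes at most 62.5 mm and 10.7 degrees, less where a joint would pass 70% of its speed; a pose out of reach is approached as far as the arm can. A call with a gripper value outside its range is refused whole. "hand" is the opening, from 0 (shut) to 1 (fully open), set as the call begins (left out, the last holds). The fingers move at their own pace and stop on an object; "newtons" is the grip in N (left out, the last holds). Time passes only in rows, so rows that repeat a pose let the fingers close. It gives the time, the measured TCP pose, the force and the opening at its end, in the units of the state.
- readout.get_obs(): the state, without advancing time (a new reading comes with each control period).
- read_camera(name): name is "scene" or "top"; returns the picture (420x560x3 uint8, red, green, blue); there is no depth.
- get_calibration(name): a dict with "fov_y" (degrees; the focal length in pixels is half the picture's height over the tangent of half this angle, whatever the lens; pixels are square), "cx", "cy" (the principal point, pixels), "D" ([k1, k2, p1, p2, k3] as OpenCV has them; the pictures are not rectified), "world_from_camera" (4x4, takes a point from camera to world coordinates). Camera axes: x right, y down, z forward; pixel columns grow to the right and rows downward; lengths in m; the calibration is good to about 2 mm. A picture is of the moment at which its call begins. get_calibration takes no time and is no camera call.
- bot.hand_in(): hands the job in, once; it reports no verdict.
Trained networks look in the newest picture that a camera, given by its name, has taken for a name from the list of things; names that differ only in an ending like _2 or _b are one class to them, and where a whole thing is asked for, a point or a joint stands for the part that bears it (a point fixed in the world has none). Each returns a list of dicts, best first, with "score" (0 to 1); they miss things now and then, are a little off and sometimes report something else, mostly with a low value. They report only what shows in the picture. A call takes as long as a camera call.
- models.spot_in(query, camera): "centre" ([row, column] in pixels, amid what is visible of it).
The state is a dict: "t": time; "q": joint angles; "joint_vel": joint speeds; "joint_torque": joint torques, N m; "eef_pos": TCP position; "tool_rot": TCP orientation; "contact_force": force on the tool from outside, world axes, zero at the start; "torque": the same for the moment, N m; "gripper_width": opening from 0.0 (shut) to 1.0 (fully open).
Only numpy, scipy, OpenCV 4.12 (cv2) and the standard library are available. Lean on these libraries where they do the work, as an engineer would, in place of code of your own. Each camera call takes 0.05 s, during which the arm holds its last target. There are 200 camera calls.

### The job

Press the black pedal down with one fingertip to hold the spring-shut guard bar open and, keeping it held, push the glass rack by its push plate along the chute under the bar until it is fully home against the end stop; then let the pedal go so that the bar swings shut behind the rack. Only push the rack, never lift it, do not touch the tumblers in it, do not let the bar strike the rack or the glasses, keep the tumblers upright in the rack, and leave everything else standing where it is.

Things in the scene. Friction and masses are not known exactly. Their poses are not given: they have to be found in the camera images.
- lane: Fixed steel chute on the table, open above. Origin: on the table, mid-width, under the guard bar. Local +y runs along the chute to its closed end, x across, z up. Inside width 102 mm (x -51 to 51), walls 3 mm thick; floor 3 mm, wall tops 24 mm above the table. Open end at y = -316 mm. The gate's shaft and pedal lie outside, on the -x side.
- end_stop (a point): Foot of the end stop's inner face, mid-width, on the table, at lane y = +154 mm; the stop is an upright plate 40 mm tall across the chute's closed end.
- shaft (a point): Point on the gate's shaft axis at lane x = -68 mm, y = 0, 40 mm above the table. The shaft, 10 mm thick, runs parallel to the chute from lane y = -320 to +10 mm, in two fixed posts 14 mm wide and 52 mm tall at y = -322 and +12 mm.
- gate (a joint): Angle of the hinged gate, rad (bar, shaft and pedal are one rigid piece). 0 = shut, bar level across the chute; it grows as the pedal goes down and the bar swings up, to a stop at 1.25. A spring shuts it when the pedal is let go; 3 to 8 N, 25 mm or more out from the shaft, open it. The rack with its glasses passes clear from about 1.0.
- bar: The gate's steel guard bar, 10 mm thick, across the chute at lane y = 0; shut, its underside is 35 mm and its top 45 mm above the table. Origin: on the shaft axis (as point shaft); own +x runs along the bar, 130 mm long.
- pedal: The gate's pedal: black plate 4 mm thick along the chute's outside, from 2 to 54 mm out (lane -x) from the shaft axis, over lane y = -315 to -65 mm; press it anywhere along there. With the gate shut it slopes up outwards at 0.65 rad, at gate angle a at 0.65 - a (below 0: down outwards). Origin: on the shaft axis, as point shaft.
- pedal_edge (a point): Middle of the pedal's outer edge (lane y = -190 mm), 73 mm above the table with the gate shut; it moves with the pedal.
- rack: Loose steel wire rack in the chute, 0.28 to 0.56 kg plus two tumblers; axes as the lane's. Origin: underside, centre of its body. Base 96 mm wide (x), 136 mm long (y -68 to 68), wire cage 76 mm wide, 60 mm tall. Two rods 14 mm tall run back (-y) to the push plate and fit under the shut bar; the body does not. Home: the body touches the end stop, origin at lane y = +86 mm.
- push_face (a point): Centre of the rear face of the rack's push plate, the face to push: at rack y = -168 mm, 32 mm above the rack's underside. The plate is upright, black, 90 mm wide (x), 6 mm thick, from 4 to 60 mm above the rack's underside.
- tumbler_front: Upside-down glass tumbler loose in the rack, 58 mm wide, 74 mm tall, 0.15 kg; origin: centre of its underside.
- tumbler_rear: The other tumbler in the rack, the same.
- mug_a: Bystander, loose: upside-down white mug with black dots and a black handle, 82 mm wide, 92 mm tall. Origin: centre of its underside.
- mug_b: Bystander, loose: second such mug. Origin: centre of its underside.
- spare_glass: Bystander, loose: spare upside-down tumbler, 58 mm wide, 74 mm tall, standing on the table. Origin: centre of its underside.
- sugar_jar: Bystander, loose: glass jar with steel lid, 64 mm wide, 75 mm tall. Origin: centre of its underside.
- bowl: Bystander, loose: white bowl, 100 mm wide, 38 mm tall. Origin: centre of its underside.
- tea_tin: Bystander, loose: plain steel tin, 60 mm wide, 60 mm tall. Origin: centre of its underside.

How it is judged:
By the outcome, as a careful person would: the job done as asked, in the order asked, and still so for the second after the job is handed in, with the robot touching nothing.
It also fails if it takes over 50 s, if anything falls off the work surface, if the arm or the gripper's body presses on something with over 40 N, if the wrist force passes 120 N, or if a joint passes its speed limit or range.

## Working session

There is one attempt and no reset: what is moved stays moved. The work goes in short steps, Python scripts to look and compute and a tool call to move; the robot and the scene stay as the last step left them, time stands still between calls to the robot, and variables do not carry over. Pictures are saved under pics/ and viewed, about 8 in all and at most 12, crops included, and the job is handed in when it is done.

Besides the shell and the picture viewer there is one more tool, called after ">>>" as a command line: name --argument value ..., lists and objects as JSON in quotes. carry_out: Moves the arm, as the interface text tells. Its arguments: {"type":"object","properties":{"deltas":{"type":"array"},"hand":{"type":"number"},"newtons":{"type":"number"}},"required":["deltas"]}

```bash
mkdir -p pics; ls; python3 - <<'E'
from station import readout, read_camera, get_calibration, bot, models
import cv2,numpy as np
np.set_printoptions(precision=4,suppress=True)
for c in ["scene","top"]:
    im=read_camera(c); cv2.imwrite(f"pics/{c}0.png",im[:,:,::-1])
    k=get_calibration(c); print(c,k)
    for n in ["rack","push_face","pedal","pedal_edge","bar","lane","end_stop","shaft","tumbler_front","mug_a","spare_glass","sugar_jar","bowl","tea_tin"]:
        try: print(n,[(np.round(d["centre"]).tolist(),round(d["score"],2)) for d in models.spot_in(n,c)][:3])
        except Exception as e: print(n,e)
print(readout.get_obs())
E
```

```text
pics
scene {'fov_y': 50.01533507234792, 'cx': 281.1354667937644, 'cy': 205.5618919888213, 'D': array([-0.1333,  0.    ,  0.    ,  0.    ,  0.    ]), 'world_from_camera': array([[-0.6234,  0.6261, -0.4684,  1.1522],
       [ 0.7819,  0.5057, -0.3646,  0.4296],
       [ 0.0086, -0.5935, -0.8048,  1.0214],
       [ 0.    ,  0.    ,  0.    ,  1.    ]])}
rack [([197.0, 247.0], 0.75), ([217.0, 210.0], 0.61)]
push_face [([200.0, 248.0], 0.7)]
pedal [([159.0, 265.0], 0.7)]
pedal_edge [([238.0, 250.0], 0.74), ([162.0, 263.0], 0.56)]
bar [([218.0, 299.0], 0.69)]
lane [([198.0, 292.0], 0.93), ([168.0, 265.0], 0.71)]
end_stop [([200.0, 287.0], 0.95)]
shaft [([205.0, 289.0], 0.83)]
tumbler_front [([206.0, 279.0], 0.97)]
mug_a [([203.0, 372.0], 0.87), ([279.0, 327.0], 0.78)]
spare_glass [([252.0, 279.0], 0.57)]
sugar_jar [([238.0, 252.0], 0.84)]
bowl [([220.0, 209.0], 0.76), ([207.0, 373.0], 0.29)]
tea_tin [([134.0, 200.0], 0.6)]
top {'fov_y': 55.617134096568684, 'cx': 278.7589253099454, 'cy': 215.15743872718912, 'D': array([-0.0823,  0.    ,  0.    ,  0.    ,  0.    ]), 'world_from_camera': array
[... 592 characters left out ...]
.0, 256.0], 0.87)]
sugar_jar [([167.0, 297.0], 0.79), ([239.0, 326.0], 0.16)]
bowl [([162.0, 354.0], 0.64), ([175.0, 190.0], 0.61)]
tea_tin [([262.0, 468.0], 0.64), ([268.0, 365.0], 0.54)]
{'t': 1.5, 'q': array([-1.2221,  0.4769,  0.0224,  1.5554, -0.0115,  1.1093, -0.0831]), 'joint_vel': array([ 0.0022, -0.0006,  0.0013,  0.0008,  0.0007, -0.    , -0.0009]), 'joint_torque': array([  0.0006, -59.6321,   1.6067, -28.1538,   0.0125,   0.0017,
         0.    ]), 'eef_pos': array([0.2977, 0.6058, 0.2484]), 'tool_rot': array([-0.    ,  0.8488,  0.5286,  0.0001]), 'contact_force': array([-0.7981,  0.1888,  0.4959]), 'torque': array([ 0.0079, -0.0065, -0.0277]), 'gripper_width': 1.0007460171246787}
```

View both.

```bash
python3 - <<'E'
import cv2
im=cv2.imread("pics/top0.png"); cv2.imwrite("pics/top0c.png",cv2.resize(im[130:330,160:440],None,fx=2.85,fy=2.85,interpolation=cv2.INTER_CUBIC)[:600,:800])
E
```

```text
(no output)
```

View pics/top0c.png

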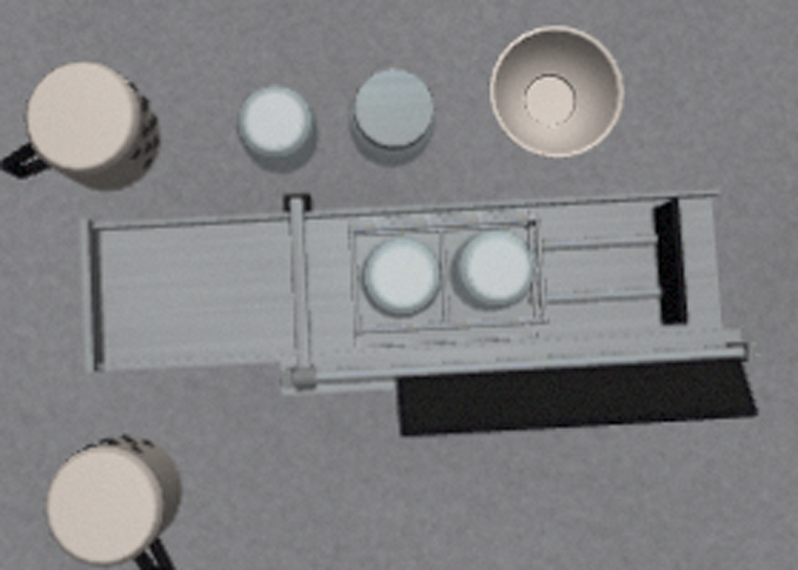

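View pics/scene0.png

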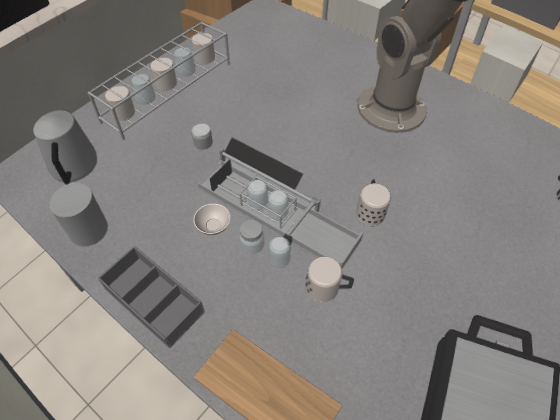

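The top view shows the chute running left to right with lane +y to the left. The closed end is at crop x≈100, the bar at x≈300, the push plate at x≈670 and the pedal on the robot's side. Next I fit the lane pose.

```bash
cat > h.py <<'E'
from station import readout, read_camera, get_calibration, bot, models
import cv2,numpy as np
np.set_printoptions(precision=4,suppress=True)
def proj(P,c="top"):
    k=get_calibration(c); T=np.linalg.inv(k["world_from_camera"]); f=210/np.tan(np.radians(k["fov_y"]/2))
    K=np.array([[f,0,k["cx"]],[0,f,k["cy"]],[0,0,1]])
    return cv2.projectPoints(np.atleast_2d(P).astype(float),cv2.Rodrigues(T[:3,:3])[0],T[:3,3],K,np.array(k["D"]))[0][:,0]
def lane2w(p,L):
    p=np.atleast_2d(p)/1000.; c,s=np.cos(L[2]),np.sin(L[2])
    return np.c_[L[0]+c*p[:,0]-s*p[:,1],L[1]+s*p[:,0]+c*p[:,1],p[:,2]]
E
python3 - <<'E'
from h import *
from scipy.optimize import least_squares
e=54; X=-68-e*np.cos(.65)-2*np.sin(.65)*0; Z=40+e*np.sin(.65)
P=np.array([[X,-315,Z+1],[X,-65,Z+1],[54,-316,24],[52,154,40],[-52,154,40],[-68,-329,52],[-61,-5,45]])
U=np.array([[757,414],[402,436],[719,193],[100,228],[102,368],[747,352],[303,368]])/2.85+[160,130]
f=lambda L:(proj(lane2w(P,L))-U).ravel()
r=least_squares(f,[.55,.0,0.],loss="soft_l1"); L=r.x; print(L,np.degrees(L[2])); print(f(L).reshape(-1,2))
np.save("L.npy",L)
# plate top rear edge: z=63; pixel midpoint
pl=np.array([[687,322],[678,198]])/2.85+[160,130]
for x,u in zip([-45,45],pl):
    g=least_squares(lambda y:(proj(lane2w([[y[1],y[0],63]],L))[0]-u),[-280,x]); print(g.x)
im=cv2.imread("pics/top0.png"); im=cv2.resize(im,None,fx=3,fy=3,interpolation=2)
Q=[[X,y,Z] for y in range(-315,-60,50)]+[[s*51,y,24] for s in(1,-1) for y in range(-316,160,47)]+[[0,0,45],[62,0,45],[-68,0,45],[0,154,40]]
for p in proj(lane2w(Q,L)): cv2.circle(im,tuple(np.int32(p*3+1)),2,(0,0,255),-1)
cv2.imwrite("pics/fit.png",im[390:900,450:1250])
E
```

```text
[0.5829 0.0478 0.0785] 4.497038304045682
[[ 0.727   0.5782]
 [-0.7276  0.5985]
 [-0.0068 -1.3612]
 [-4.6989 -0.7912]
 [-3.4447 -0.0299]
 [ 5.6141  0.0159]
 [ 2.7191  0.2708]]
[-272.4538  -43.2145]
[-273.111    44.9223]
```

View pics/fit.png

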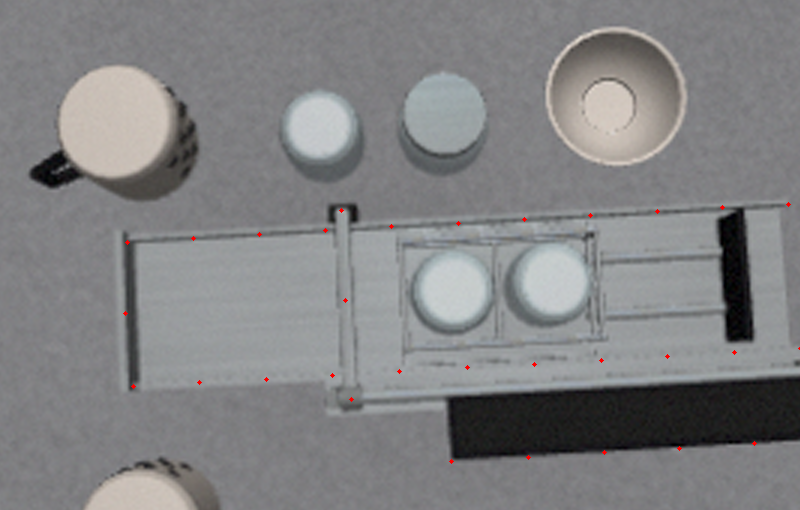

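```bash
cat >> h.py <<'E'
from scipy.spatial.transform import Rotation as R
def goal(xl,yl,z=None,yaw_l=0):
    """tool-axis shift (cm) and turn (deg) to TCP at lane (xl,yl) mm, world z m, tool x along lane x"""
    L=np.load("L.npy"); o=readout.get_obs(); q=o["tool_rot"]; Rm=R.from_quat([q[1],q[2],q[3],q[0]]).as_matrix()
    w=lane2w([[xl,yl,0]],L)[0]; w[2]=o["eef_pos"][2] if z is None else z
    yaw=np.degrees(np.arctan2(Rm[1,0],Rm[0,0])); p=o["eef_pos"]; c,s=np.cos(L[2]),np.sin(L[2]); d=p[:2]-L[:2]
    print("t",o["t"],"lane now",1000*np.array([c*d[0]+s*d[1],-s*d[0]+c*d[1],p[2]]),"F",o["contact_force"],"hand",o["gripper_width"])
    print("goal w",w,"shift cm",Rm.T@(w-p)*100,"turn",-((np.degrees(L[2])+yaw_l-yaw+180)%360-180),"tool z",Rm[:,2])
E
python3 -c "
from h import *
goal(-60.5,-293,0.2)"
```

```text
t 1.5 lane now [-240.5162  578.6639  248.3565] F [-0.7981  0.1888  0.4959] hand 1.0007460171246787
goal w [ 0.5456 -0.249   0.2   ] shift cm [-65.7923  59.9458   4.8267] turn 59.33053617915053 tool z [ 0.0001  0.0001 -1.    ]
```

>>> carry_out --deltas '[[[-4.1,3.75,0],3.7],[[-8.2,7.5,0],7.4],[[-12.3,11.2,0],11.1],[[-16.4,15,0],14.8],[[-20.5,18.7,0],18.5],[[-24.7,22.5,0],22.2],[[-28.8,26.2,0],26],[[-32.9,30,0],29.7],[[-37,33.7,0],33.4],[[-41,37.5,0],37]]' --hand 1

```text
t: 2.75
eef_pos: [0.4538, 0.0708, 0.2487]
tool_rot: [-0.0, 0.973, 0.231, 0.001]
contact_force: [1.1, 1.3, 0.2]
gripper_width: 0.998
```

```bash
python3 -c "
from h import *
goal(-60.5,-293,0.15)"
```

```text
t 2.75 lane now [-126.9014   32.9977  248.7383] F [1.1076 1.3415 0.1652] hand 0.9984973641532484
goal w [ 0.5456 -0.249   0.15  ] shift cm [-6.1924 32.6925  9.858 ] turn 22.2178425452868 tool z [ 0.001   0.0008 -1.    ]
```

>>> carry_out --deltas '[[[-1,5,0],4],[[-2,10,1],8],[[-3,16,3],12],[[-4,22,5],16],[[-5,27,7],20],[[-6.2,32.7,9],22.2],[[-6.2,32.7,9.8],22.2],[[-6.2,32.7,9.8],22.2]]'

```text
t: 3.75
eef_pos: [0.5451, -0.2487, 0.1498]
tool_rot: [-0.001, 0.999, 0.039, -0.0]
contact_force: [0.2, 0.9, 0.0]
gripper_width: 0.997
```

```bash
python3 -c "
from h import *
goal(-60.5,-293,0.100)
im=read_camera('top');cv2.imwrite('pics/a.png',cv2.resize(im[150:350,240:500,::-1],None,fx=3,fy=3,interpolation=2))"
```

```text
t 3.75 lane now [ -60.9731 -292.6537  149.7711] F [0.2014 0.9256 0.0463] hand 0.9971940679608523
goal w [ 0.5456 -0.249   0.1   ] shift cm [0.0499 0.0429 4.977 ] turn 0.008390547149019767 tool z [-0.0007  0.0016 -1.    ]
```

View pics/a.png

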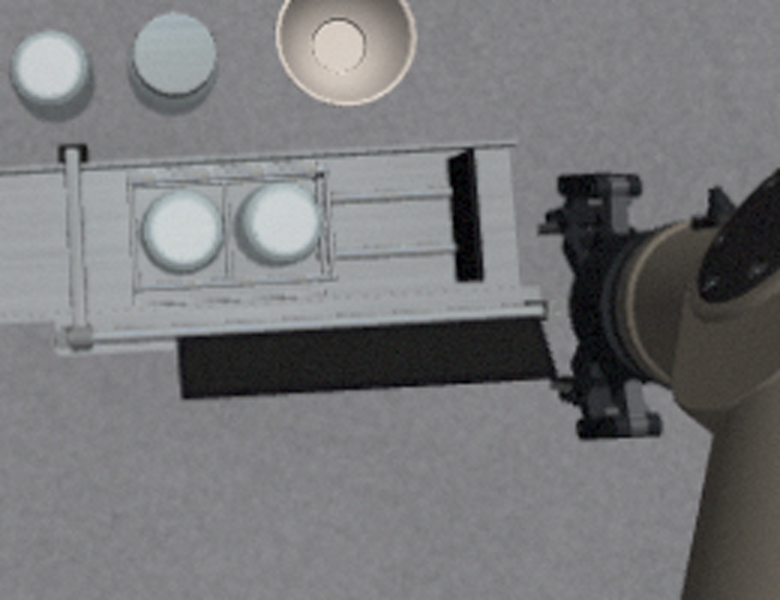

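```bash
python3 -c "
from h import *
L=np.load('L.npy')
for z in (132,145,200): print(z,(proj(lane2w([[-61-50,-293,z],[-61+50,-293,z]],L))-[240,150])*3)"
```

```text
132 [[557.0493 386.321 ]
 [544.1137 223.0602]]
145 [[564.5766 387.9377]
 [551.3539 221.7689]]
200 [[599.5953 395.4487]
 [585.0168 215.7555]]
```

>>> carry_out --deltas '[[[0,0,2],0],[[0,0,4],0],[[0,0,5],0],[[0,0,5.5],0],[[0,0,5.5],0]]'

```text
t: 4.42
eef_pos: [0.5455, -0.248, 0.0952]
tool_rot: [-0.001, 0.999, 0.04, 0.0]
contact_force: [1.0, 0.7, -0.2]
gripper_width: 0.998
```

>>> carry_out --deltas '[[[0,0,0.5],0],[[0,0,1.0],0],[[0,0,1],0]]'

```text
t: 4.8
eef_pos: [0.5452, -0.2478, 0.0848]
tool_rot: [-0.001, 0.999, 0.04, -0.0]
contact_force: [-0.1, 0.1, -0.1]
gripper_width: 1.001
```

>>> carry_out --deltas '[[[0,0,0.5],0],[[0,0,1.0],0],[[0,0,1],0]]'

```text
t: 5.18
eef_pos: [0.5454, -0.248, 0.0747]
tool_rot: [-0.001, 0.999, 0.04, -0.0]
contact_force: [-0.4, -0.4, 4.3]
gripper_width: 1.0
```

```bash
python3 -c "
from h import *
goal(-60.5,-293,0.05)
im=read_camera('scene');cv2.imwrite('pics/b.png',cv2.resize(im[110:260,150:350,::-1],None,fx=4,fy=4,interpolation=2))"
```

```text
t 5.175 lane now [ -60.561  -291.9527   74.7469] F [-0.3555 -0.397   4.3112] hand 0.9996795874794749
goal w [ 0.5456 -0.249   0.05  ] shift cm [0.0063 0.1091 2.4745] turn 0.07765564948144288 tool z [-0.0003  0.0017 -1.    ]
```

View pics/b.png

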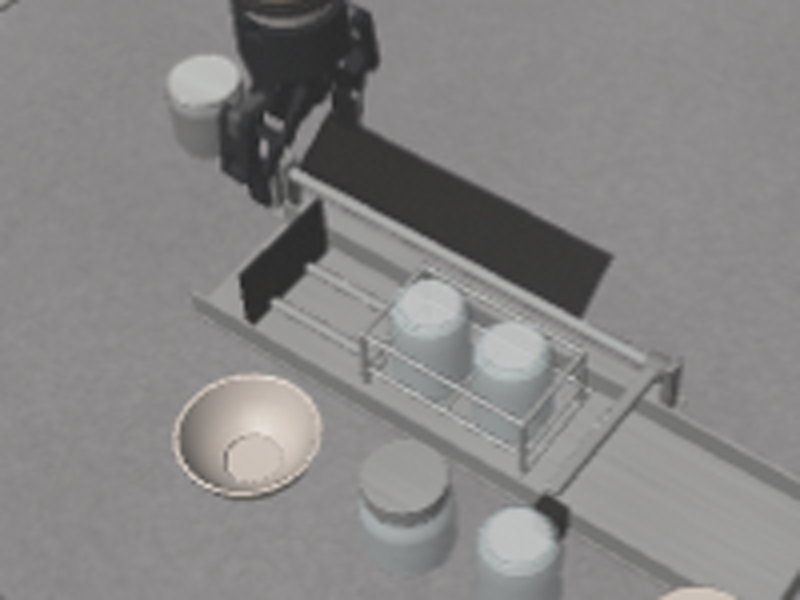

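>>> carry_out --deltas '[[[0,0.1,0.5],0],[[0,0.1,1.0],0],[[0,0.1,1.5],0],[[0,0.1,2.0],0],[[0,0.1,2.5],0],[[0,0.1,3.0],0],[[0,0.1,3.5],0],[[0,0.1,3.5],0]]'

```text
t: 6.22
eef_pos: [0.5452, -0.2489, 0.0395]
tool_rot: [-0.001, 0.999, 0.04, -0.0]
contact_force: [-2.8, -0.3, 4.6]
gripper_width: 1.003
```

>>> carry_out --deltas '[[[0,0,0.4],0],[[0,0,0.8],0],[[0,0,1.1],0],[[0,0,1.3],0],[[0,0,1.3],0]]'

```text
t: 6.85
eef_pos: [0.5465, -0.2488, 0.0268]
tool_rot: [-0.001, 0.999, 0.04, 0.001]
contact_force: [0.3, 0.9, 5.5]
gripper_width: 1.0
```

```bash
python3 -c "
from h import *
goal(-60.5,-293)
L=np.load('L.npy')
for a in (.9,1.0,1.1,1.2):
  e=[-68+130*np.cos(a),0,40+130*np.sin(a)]; print(a,(proj(lane2w([e],L),'scene')-[150,110])*4)
im=read_camera('scene');cv2.imwrite('pics/c.png',cv2.resize(im[110:260,150:350,::-1],None,fx=4,fy=4,interpolation=2))"
```

```text
t 6.85 lane now [ -59.5807 -292.8525   26.7762] F [0.2742 0.9013 5.5102] hand 0.9999437147569427
goal w [ 0.5456 -0.249   0.0268] shift cm [-0.092   0.0146 -0.0001] turn 0.10159567752702969 tool z [ 0.0011  0.0015 -1.    ]
0.9 [[592.3035 351.3915]]
1.0 [[602.0846 332.6586]]
1.1 [[612.4019 314.2772]]
1.2 [[623.1166 296.4932]]
```

View pics/c.png

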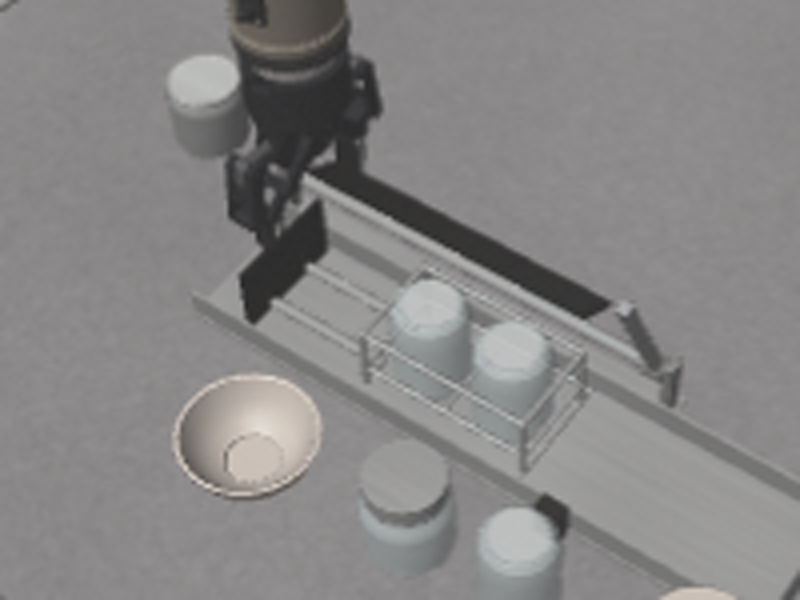

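>>> carry_out --deltas '[[[0,-0.3,0],0],[[0,-0.6,0],0],[[0,-0.9,0],0],[[0,-1.3,0],0],[[0,-1.8,0],0],[[0,-2.4,0],0],[[0,-3.0,0],0],[[0,-3.6,0],0],[[0,-4.2,0],0],[[0,-4.8,0],0]]'

```text
t: 8.15
eef_pos: [0.5419, -0.2024, 0.0269]
tool_rot: [0.0, 0.999, 0.039, 0.0]
contact_force: [-0.7, -6.0, 2.5]
gripper_width: 0.998
```

```bash
python3 -c "
from h import *
goal(-60,-93,.0265)
im=read_camera('top');cv2.imwrite('pics/d.png',cv2.resize(im[150:350,180:440,::-1],None,fx=3,fy=3,interpolation=2))"
```

```text
t 8.15 lane now [ -60.4522 -246.2453   26.8991] F [-0.6602 -6.04    2.458 ] hand 0.9979002900273597
goal w [ 0.5304 -0.0496  0.0265] shift cm [  0.0431 -15.3246   0.0312] turn -0.007649561414240225 tool z [ 0.0009 -0.0005 -1.    ]
```

View pics/d.png

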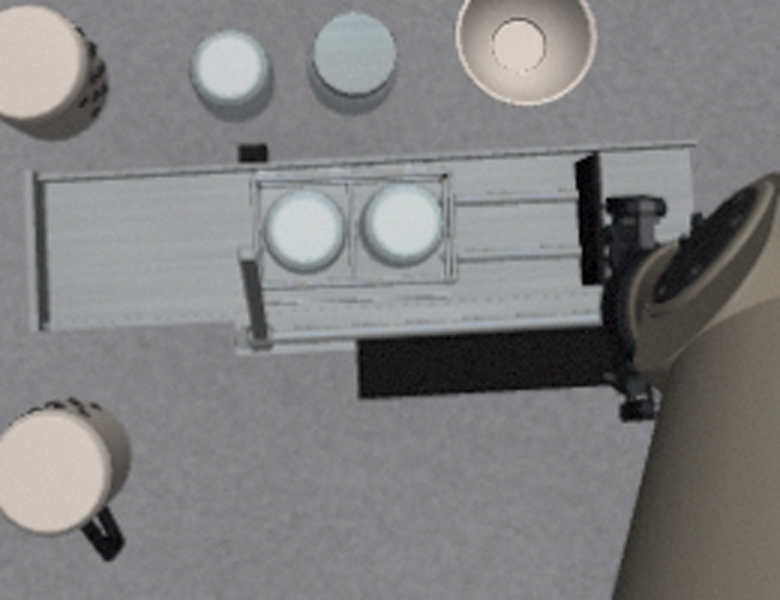

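```bash
python3 -c "
from h import *
L=np.load('L.npy')
for a in (.9,1.0,1.1,1.2):
  e=[[-68+130*np.cos(a)+5*s*np.sin(a),0,40+130*np.sin(a)-5*s*np.cos(a)] for s in (1,-1)]; print(a,(proj(lane2w(e,L))-[180,150])*3)"
```

```text
0.9 [[245.6752 204.7446]
 [245.7553 216.9124]]
1.0 [[245.7995 220.779 ]
 [246.0143 234.2937]]
1.1 [[246.0994 238.5437]
 [246.4506 253.252 ]]
1.2 [[246.5766 257.8343]
 [247.0633 273.5498]]
```

>>> carry_out --deltas '[[[0,-0.6,0],0],[[0,-1.3,0],0],[[0,-2.0,0],0],[[0,-2.7,0],0],[[0,-3.4,0],0],[[0,-4.1,0],0],[[0,-4.8,0],0],[[0,-5.5,0],0],[[0,-6.2,0],0],[[0,-6.9,0],0]]'

```text
t: 9.45
eef_pos: [0.5361, -0.1343, 0.027]
tool_rot: [0.001, 0.999, 0.038, 0.001]
contact_force: [-1.1, -8.7, 4.9]
gripper_width: 1.0
```

>>> carry_out --deltas '[[[0,-0.7,0],0],[[0,-1.4,0],0],[[0,-2.1,0],0],[[0,-2.8,0],0],[[0,-3.5,0],0],[[0,-4.2,0],0],[[0,-4.8,0],0],[[0,-5.4,0],0],[[0,-6.0,0],0],[[0,-6.5,0],0]]'

```text
t: 10.7
eef_pos: [0.5307, -0.071, 0.027]
tool_rot: [0.002, 0.999, 0.037, 0.001]
contact_force: [-1.6, -7.5, 4.7]
gripper_width: 1.003
```

```bash
python3 -c "
from h import *
goal(-60,-93,.0265)
im=read_camera('top');cv2.imwrite('pics/e.png',cv2.resize(im[150:350,180:440,::-1],None,fx=3,fy=3,interpolation=2))"
```

```text
t 10.7 lane now [ -61.3247 -114.3915   27.0298] F [-1.6255 -7.4736  4.738 ] hand 1.0027943031140718
goal w [ 0.5304 -0.0496  0.0265] shift cm [ 0.1236 -2.1399  0.0451] turn -0.23727831439254032 tool z [ 0.0013 -0.0037 -1.    ]
```

View pics/e.png

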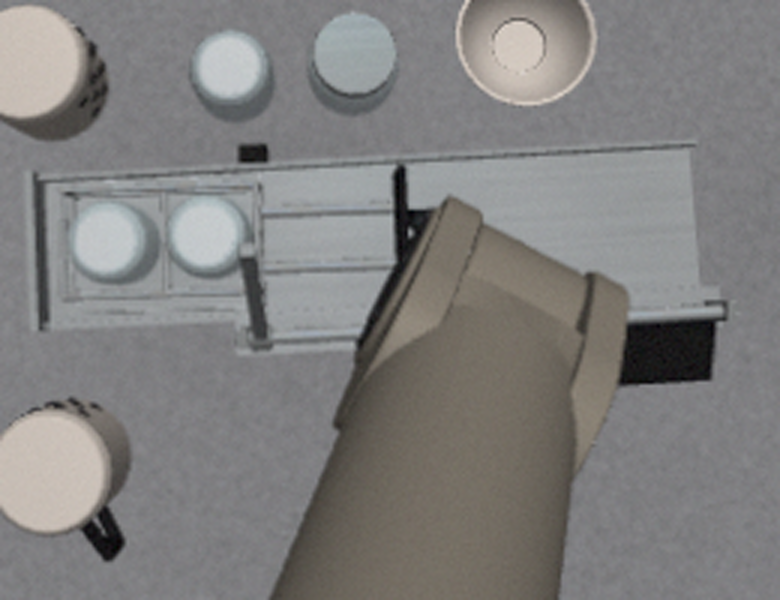

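>>> carry_out --deltas '[[[0,-0.4,0],0],[[0,-0.8,0],0],[[0,-1.2,0],0],[[0,-1.5,0],0],[[0,-1.7,0],0]]'

```text
t: 11.38
eef_pos: [0.5287, -0.0546, 0.0268]
tool_rot: [0.002, 0.999, 0.037, 0.0]
contact_force: [-1.6, -7.1, 3.7]
gripper_width: 1.001
```

>>> carry_out --deltas '[[[0,-0.2,0],0],[[0,-0.4,0],0]]'

```text
t: 11.62
eef_pos: [0.528, -0.0522, 0.0268]
tool_rot: [0.003, 0.999, 0.035, 0.0]
contact_force: [-2.5, -7.3, 4.5]
gripper_width: 1.0
```

>>> carry_out --deltas '[[[0,-0.2,0],0],[[0,-0.4,0],0]]'

```text
t: 11.88
eef_pos: [0.5274, -0.0505, 0.0269]
tool_rot: [0.004, 0.999, 0.034, 0.0]
contact_force: [-1.5, -11.1, 3.8]
gripper_width: 0.995
```

>>> carry_out --deltas '[[[0.05,-0.2,0],0],[[0.05,-0.4,0],0],[[0.05,-0.4,0],0]]'

```text
t: 12.25
eef_pos: [0.5274, -0.0502, 0.027]
tool_rot: [0.006, 0.999, 0.031, 0.001]
contact_force: [-1.2, -12.2, 2.4]
gripper_width: 1.0
```

```bash
python3 -c "
from h import *
goal(-60,-93,.0265); print(readout.get_obs()['q'])
im=read_camera('top');cv2.imwrite('pics/f.png',cv2.resize(im[170:270,180:330,::-1],None,fx=5,fy=5,interpolation=2))"
```

```text
t 12.25 lane now [-63.0241 -93.4046  27.0372] F [ -1.2082 -12.2257   2.391 ] hand 1.0000193288068633
goal w [ 0.5304 -0.0496  0.0265] shift cm [ 0.3016 -0.046   0.0536] turn -0.9219051117295862 tool z [ 0.0024 -0.0129 -0.9999]
[-0.3958  0.6159  0.4704  2.0802 -0.4959  0.5517  0.4911]
```

View pics/f.png

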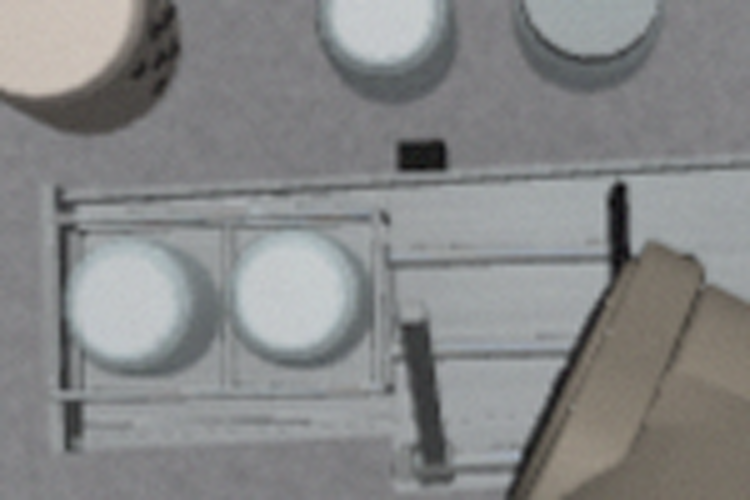

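>>> carry_out --deltas '[[[0.1,-0.3,0],0],[[0.2,-0.6,0],0],[[0.2,-0.9,0],0],[[0.2,-0.9,0],0]]'

```text
t: 12.8
eef_pos: [0.5287, -0.049, 0.0275]
tool_rot: [0.01, 1.0, 0.026, 0.002]
contact_force: [0.1, -22.1, 4.1]
gripper_width: 0.996
```

>>> carry_out --deltas '[[[0,0.5,0],0],[[0,1.0,0],0],[[0,1.2,0],0],[[0,1.2,0],0]]'

```text
t: 13.3
eef_pos: [0.5289, -0.06, 0.0275]
tool_rot: [0.01, 1.0, 0.026, 0.002]
contact_force: [-2.8, 2.2, 3.7]
gripper_width: 0.999
```

```bash
python3 -c "
from h import *
goal(-60,-107,.0265)
im=read_camera('top');cv2.imwrite('pics/g.png',cv2.resize(im[170:270,180:330,::-1],None,fx=5,fy=5,interpolation=2))"
```

```text
t 13.3 lane now [ -62.3085 -103.2142   27.4823] F [-2.8262  2.1805  3.7204] hand 0.9985226282683405
goal w [ 0.5315 -0.0636  0.0265] shift cm [0.2402 0.3705 0.1063] turn -1.4750583367665229 tool z [ 0.0039 -0.0197 -0.9998]
```

View pics/g.png

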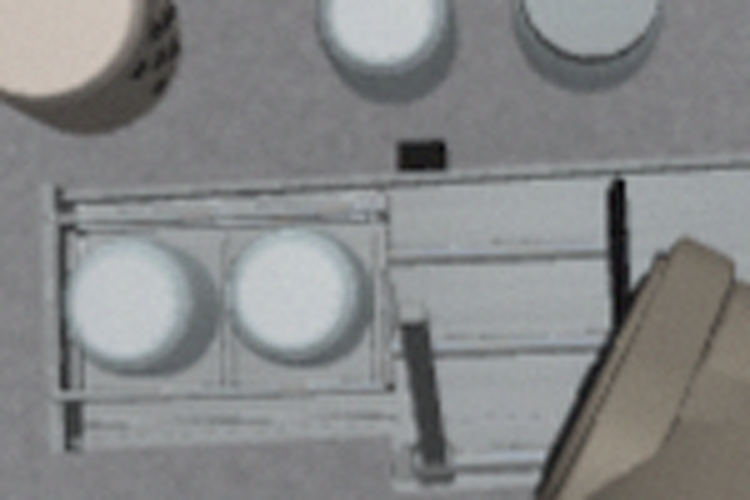

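>>> carry_out --deltas '[[[0,0.2,-0.4],0],[[0,0.3,-0.8],0],[[0,0.3,-1.2],0],[[0,0.3,-1.6],0],[[0,0.3,-2.0],0],[[0,0.3,-2.4],0],[[0,0.3,-2.8],0],[[0,0.3,-3.2],0],[[0,0.3,-3.6],0],[[0,0.3,-4.0],0]]'

```text
t: 14.6
eef_pos: [0.5293, -0.0618, 0.0679]
tool_rot: [0.01, 1.0, 0.027, 0.002]
contact_force: [3.1, 0.7, 1.6]
gripper_width: 0.995
```

>>> carry_out --deltas '[[[0,0,-0.3],0],[[0,0,-0.6],0],[[0,0,-0.9],0],[[0,0,-1.2],0],[[0,0,-1.6],0],[[0,0,-3],0],[[0,0,-5],0],[[0,0,-8],0],[[0,0,-12],0],[[0,0,-16],0]]'

```text
t: 15.85
eef_pos: [0.528, -0.0589, 0.2296]
tool_rot: [0.01, 1.0, 0.026, 0.002]
contact_force: [0.2, 0.7, -0.8]
gripper_width: 0.994
```

>>> carry_out --deltas '[[[-2,4,-1],0],[[-4,9,-2],0],[[-5,14,-3],0],[[-5,19,-3],0],[[-5,22,-3],0],[[-5,22,-3],0]]'

```text
t: 16.6
eef_pos: [0.4883, -0.2834, 0.2646]
tool_rot: [0.011, 1.0, 0.024, 0.002]
contact_force: [-0.4, 0.3, 0.2]
gripper_width: 0.999
```

```bash
python3 -c "
from h import *
goal(-60,-107)
im=read_camera('top');cv2.imwrite('pics/h.png',cv2.resize(im[130:350,160:440,::-1],None,fx=2.7,fy=2.7,interpolation=2))
im=read_camera('scene');cv2.imwrite('pics/i.png',cv2.resize(im[110:290,150:400,::-1],None,fx=3.2,fy=3.2,interpolation=2))"
```

```text
t 16.6 lane now [-120.2777 -322.7923  264.5805] F [-0.4255  0.2798  0.2391] hand 0.9987306181650469
goal w [ 0.5315 -0.0636  0.2646] shift cm [  5.3572 -21.7508  -0.4461] turn -1.7730617809373825 tool z [ 0.0041 -0.0211 -0.9998]
```

View pics/h.png

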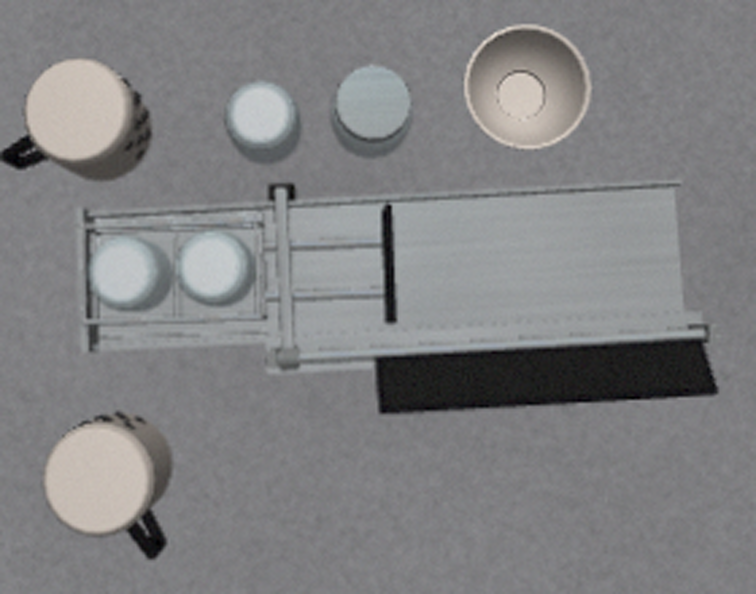

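View pics/i.png

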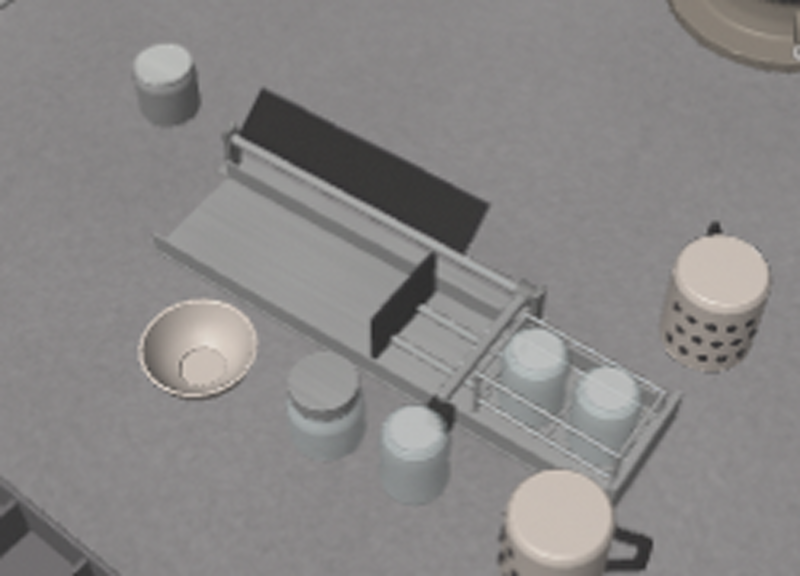

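```bash
python3 -c "
from h import *
L=np.load('L.npy')
print((proj(lane2w([[-45,-82,63],[45,-82,63],[-45,-76,63],[45,-76,63]],L))-[160,130])*2.7)
print(bot.hand_in())"
```

```text
[[395.944  322.5408]
 [388.524  201.9435]
 [387.8596 323.004 ]
 [380.5103 202.404 ]]
the job is handed in; nothing more can be done
None
```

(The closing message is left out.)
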